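Set out the coffee things on the serving board

TASK

Set out the coffee things on the serving board, in this order: seat the wooden stand flat over the two pins of the steel plate, put the lidded canister on top of the stand in its middle, put the tall beaker in the middle of the cork coaster, then the short cup halfway between canister and beaker, and last the salt pot halfway between the cup and the beaker, all standing upright in one straight row along the middle of the board. Leave the soap bottle and the mug where they are.

Things in the scene. Friction and masses are not known exactly. Their poses are not given: they have to be found in the camera images.
- board: Fixed serving board of dark wood, 150 mm (its x) by 530 mm (its y), 8 mm thick, lying on the worktop. Origin at the centre of its underside; z up. The steel plate and the coaster are fixed on top of it, on its long centre line, 200 mm either side of its centre (which is at which end varies), so the halfway point between the two is the board's centre.
- dock: Fixed steel plate, 85 mm (its x) by 130 mm (its y), 6 mm thick, on top of the board at one end, turned somewhat. Origin at the centre of its underside (8 mm above the worktop). Two upright steel pins, 10 mm thick, stand on it at y = +40 and -40 mm; they rise 9 mm above the plate's top and their upper 4 mm taper to 4 mm.
- coaster: Fixed round cork coaster, 90 mm across, 5 mm thick, on top of the board at the other end. Origin at the centre of its underside (8 mm above the worktop).
- stand: Loose flat stand of pale wood, 64 mm (its x) by 120 mm (its y), 14 mm thick, 0.1 to 0.16 kg, lying flat on the worktop. Two through holes of 14 mm on its y axis, 40 mm either side of the middle; either way round fits. Origin at the centre of its underside. Can be gripped across its 64 mm. Seated, its underside rests on the steel plate and its top is 5 mm above the pin tips.
- canister: Loose closed white canister, 60 mm across, with a grey lid 62 mm across (lid top 76 mm above the foot) that does not come off; in the lid's centre a grey round knob 22 mm across and 22 mm high (top at 98 mm), by which it can be lifted. 0.24 to 0.4 kg. Origin at the centre of its underside.
- beaker: Loose tall open beaker of white ceramic, 90 mm high, 48 mm across at the foot and 54 mm at the rim, wall 4 mm, standing upright. 0.17 to 0.3 kg. Origin at the centre of its underside.
- cup: Loose short open cup of white ceramic, without handle, 55 mm high, 58 mm across at the foot and 64 mm at the rim, wall 4 mm, standing upright. 0.14 to 0.24 kg. Origin at the centre of its underside.
- saltpot: Loose small closed salt pot: white ceramic, 40 mm across and 42 mm high, with a fixed round wooden lid 36 mm across on it (top at 58 mm). 0.1 to 0.17 kg. Origin at the centre of its underside.
- soap: Bystander: green plastic soap bottle, 60 mm across, 170 mm high, standing to the right of the board (-y). Origin at the centre of its underside. To be left alone.
- mug: Bystander: blue mug with a handle, 80 mm across, 85 mm high, standing to the left of the board (+y). Origin at the centre of its underside. To be left alone.
Things that resemble listed ones, but are neither listed nor needed, are in the scene too. What is shaped like the canister but pink or red is not meant.

How it is judged (in metres and radians):
On the way, in this order (a step that is already met when the one before it is completed fails the run):
1. the wooden stand is down on both pins and let go (horizontal distance between stand and dock below 0.005 m and angle between the y axis of stand and the y axis of dock, either way round below 0.08 rad and z of stand in the frame of dock between 0.004 and 0.009 m and angle between stand's own z axis and vertical below 0.08 rad and linear speed of stand below 0.02 m/s and contact force between the fingers and stand below 0.1 N), for 0.2 s.
2. the canister stands centred on the stand (horizontal distance between canister and stand below 0.012 m and z of canister in the frame of stand between 0.011 and 0.018 m and angle between canister's own z axis and vertical below 0.08 rad and linear speed of canister below 0.02 m/s and contact force between the fingers and canister below 0.1 N), for 0.2 s.
3. the tall beaker stands on the cork coaster (horizontal distance between beaker and coaster below 0.014 m and z of beaker in the frame of coaster between 0.003 and 0.008 m and angle between beaker's own z axis and vertical below 0.08 rad and linear speed of beaker below 0.02 m/s and contact force between the fingers and beaker below 0.1 N), for 0.2 s.
4. the short cup stands midway between canister and beaker (horizontal distance between cup and board below 0.018 m and z of cup in the frame of board between 0.005 and 0.011 m and angle between cup's own z axis and vertical below 0.08 rad and linear speed of cup below 0.02 m/s and contact force between the fingers and cup below 0.1 N), for 0.2 s.
5. the salt pot stands midway between cup and beaker (x of saltpot in the frame of board between -0.018 and 0.018 m and horizontal distance between saltpot and coaster between 0.08 and 0.12 m and horizontal distance between saltpot and board between 0.08 and 0.12 m and z of saltpot in the frame of board between 0.005 and 0.011 m and angle between saltpot's own z axis and vertical below 0.08 rad and linear speed of saltpot below 0.02 m/s and contact force between the fingers and saltpot below 0.1 N), for 0.2 s.
At the end, for the whole second after the job is handed in: Stand down on both pins; canister within 12 mm of its middle; beaker within 14 mm of the coaster's middle; cup within 18 mm of the halfway point; salt pot 80 to 120 mm from board centre and coaster, within 18 mm of the centre line; all upright (0.08 rad), released, at rest (horizontal distance between stand and dock below 0.005 m and angle between the y axis of stand and the y axis of dock, either way round below 0.08 rad and z of stand in the frame of dock between 0.004 and 0.009 m and angle between each of stand, canister, beaker, cup, saltpot's own z axis and vertical below 0.08 rad and linear speed of each of stand, canister, beaker, cup, saltpot below 0.02 m/s and horizontal distance between canister and stand below 0.012 m and z of canister in the frame of stand between 0.011 and 0.018 m and horizontal distance between beaker and coaster below 0.014 m and z of beaker in the frame of coaster between 0.003 and 0.008 m and horizontal distance between cup and board below 0.018 m and z of cup in the frame of board between 0.005 and 0.011 m and x of saltpot in the frame of board between -0.018 and 0.018 m and horizontal distance between saltpot and coaster between 0.08 and 0.12 m and horizontal distance between saltpot and board between 0.08 and 0.12 m and z of saltpot in the frame of board between 0.005 and 0.011 m); the robot touches nothing.
It fails at once if the soap bottle or the mug was pushed more than 25 mm or tipped (distance of any of soap, mug from where it was at the start of the episode above 0.025 m or angle between any of soap, mug's own z axis and vertical above 0.3 rad).
It also fails if it takes over 144 s, if anything falls off the work surface, if the arm or the gripper's body presses on something with over 40 N, if the wrist force passes 120 N, or if a joint passes its speed limit or range.

ROBOT

A 6-joint arm with a two-finger parallel gripper is mounted at the origin on the work surface. World frame = base frame: x ahead of the robot, y to its left, z up, the work surface at z = 0. Lengths are in m, angles in degrees, forces in N, time in s.
With the tool pointing down it reaches from about 0.375 to 0.925 m from the base axis. Payload 5.7 kg.
Tool frame: the origin (TCP) lies on the centre line of the jaws, within the pads' length; the fingertips stand r.tips_ahead ahead of it and the grasp point (between the pads) lies 2 mm behind it (r.tips_ahead is the distance from the TCP to the fingertips, in m); z points along the fingers, y is the line along which they close (so a half turn about z gives the same grasp; the last joint's range is limited). The gripper opens to 88 mm and grips with 3 to 60 N. Pads are 20 mm wide; open, the fingers measure 115 mm over their backs; the gripper's body (75 mm by 178 mm) begins 61 mm behind the grasp point.
Start: joints at [-6.595, 20.558, 86.54, -0, 72.909, -6.595], TCP at [0.6, -0, 0.24] pointing down, gripper open.
Joint ranges: [-170.27, 170.27], [-57.76, 135], [12.27, 136.19], [-55.21, 235.2], [11.17, 155.16], [-170.74, 170.74]. Speed limits (degrees/s): [136.94, 136.94, 180, 180, 180, 180].

INTERFACE

Orientations are given as [roll, pitch, yaw] about the fixed x, y, z axes, in that order (R = Rz(yaw) Ry(pitch) Rx(roll)).
In Python, from cell import r, optics gives the robot as it stands. The module is installed in compiled form; this text tells all that it offers.
- The arm moves only by the tool move_arm, never from a script. Its argument "series" is a list of rows, each an object of numbers: "tx", "ty", "tz": the shift along the world's x, y, z normalised to -1 to 1, where 1 is 80 cm; "roll": the turn about the world's z normalised to -1 to 1, where 1 is 2 pi rad; "fingers": the opening, from -1 (shut) to 1 (fully open). In form: [{"tx": .., "ty": .., "tz": .., "roll": .., "fingers": ..}, ...]. A call has 1 to 10 rows; each row is the pose to reach, as a shift and turn from the pose commanded when the call began, turning the shorter way round; what a row does not reach only later rows make up. A row lasts 1/10 s, in which the tool goes at most 50 mm and 8.59 degrees, less where a joint would pass 70% of its speed; a pose out of reach is approached as far as the arm can. A call with a number of a shift or a turn outside -1 to 1 is refused whole. A call with a gripper value outside its range is refused whole. The fingers move at their own pace and stop on an object; "force" is the grip in N (left out, the last holds). Time passes only in rows, so rows that repeat a pose let the fingers close. It gives the time, the measured TCP pose, the force, the opening and the grip force at its end, in the units of the state.
- r.read_state(): the state, without advancing time (a new reading comes with each control period).
- optics.snapshot(name): name is "scene" or "side" or "wrist"; returns a dict with "img" (480x640x3 uint8, red, green, blue), "K" (3x3 intrinsics, pixels), "k1" (the pictures are not rectified: a ray, as slopes to the right and down, at radius r is drawn at 1 + k1 r^2 times it, then the intrinsics apply), "R" (3x3) and "t" (3): a world point X has camera coordinates R X + t. Camera axes: x right, y down, z forward; pixel columns grow to the right and rows downward; lengths in m; the calibration is good to about 2 mm. A picture is of the moment at which its call begins. There is no depth.
- r.finish_job(): hands the job in; it is judged then, once.
The state is a dict: "time_s": time; "q": joint angles; "joint_vel": joint speeds; "tau": joint torques, N m; "tcp_pos": TCP position; "tcp_rot": TCP orientation; "force": force on the tool from outside, world axes, zero at the start; "moment": the same for the moment, N m; "gripper_width": finger opening in m; "grasp_force": force on a finger pad.
Only numpy, scipy, OpenCV 4.12 (cv2) and the standard library are available. Lean on these libraries where they do the work, as an engineer would, in place of code of your own. Each camera call takes 0.05 s, during which the arm holds its last target. There are 200 camera calls.

## Working session

There is one attempt and no reset: what is moved stays moved. The work goes in short steps, Python scripts to look and compute and a tool call to move; the robot and the scene stay as the last step left them, time stands still between calls to the robot, and variables do not carry over. Pictures are saved under pics/ and viewed, at most 14 in all, crops included, and the job is handed in when it is done.

Besides the shell and the picture viewer there is one more tool, called after "Emit:" as name([rows], argument=value, ...), one row to a line, values as JSON. move_arm: Moves the arm, as the interface text tells. Scaled input: -1 to 1 covers 80 cm each way for a shift and 2 pi rad each way for a turn. Its arguments: {"type":"object","properties":{"series":{"type":"array"},"force":{"type":"number"}},"required":["series"]}

```bash
mkdir -p pics; ls; cat > h.py <<'E'
import numpy as np, cv2
from cell import r, optics
def snap(n,f=None):
    s=optics.snapshot(n)
    if f: cv2.imwrite('pics/'+f,s['img'][:,:,::-1])
    return s
def ray(s,uv):
    K=s['K'];uv=np.atleast_2d(np.float64(uv))
    x=(uv-[K[0][2],K[1][2]])/[K[0][0],K[1][1]]
    y=x.copy()
    for _ in range(30): y=x/(1+s['k1']*(y**2).sum(1,keepdims=True))
    d=np.c_[y,np.ones(len(y))]@np.array(s['R'])
    c=-np.array(s['R']).T@np.array(s['t'])
    return c,d
def onz(s,uv,z):
    c,d=ray(s,uv); return c+d*((z-c[2])/d[:,2])[:,None]
def proj(s,X):
    X=np.atleast_2d(np.float64(X)); p=X@np.array(s['R']).T+s['t']; y=p[:,:2]/p[:,2:]
    y=y*(1+s['k1']*(y**2).sum(1,keepdims=True)); K=s['K']
    return y*[K[0][0],K[1][1]]+[K[0][2],K[1][2]]
E
python3 - <<'E'
from h import *
print(r.read_state(), r.tips_ahead)
for n in ['scene','side','wrist']:
    s=snap(n,n+'0.png'); print(n,s['K'],s['k1'],(-np.array(s['R']).T@s['t']).round(3),np.array(s['R'])[2].round(3))
E
```

```text
pics
{'time_s': 0.0, 'q': array([-6.59278172e+00,  2.05964173e+01,  8.65973596e+01, -1.79037959e-03,
        7.29107205e+01, -6.59515157e+00]), 'joint_vel': array([-0.09809584, -0.08701497, -0.08276761, -0.00757821, -0.00503528,
        0.04839461]), 'tau': array([-2.01257943e-03, -5.15376234e+01, -2.70722097e+01,  6.73234044e-02,
        3.48843460e-02, -1.61260368e-04]), 'tcp_pos': array([5.99338267e-01, 7.84099631e-05, 2.38836176e-01]), 'tcp_rot': array([-1.79895998e+02, -1.03027874e-02,  9.00028882e+01]), 'force': array([-0.30782827, -0.76636346,  0.0166077 ]), 'moment': array([-0.00911628, -0.01541609,  0.02002095]), 'grasp_force': 0.0, 'gripper_width': 0.08776647349313568} 0.017
scene [[567.69204631   0.         323.52147936]
 [  0.         567.69204631 238.71681054]
 [  0.           0.           1.        ]] -0.15650690861484023 [ 0.942 -0.515  1.188] [-0.347  0.376 -0.859]
side [[574.41878708   0.         309.67957908]
 [  0.         574.41878708 248.72063063]
 [  0.           0.           1.        ]] -0.12288341334537209 [0.408 1.229 1.033] [ 0.053 -0.773 -0.633]
wrist [[408.80997781   0.         318.63553842]
 [  0.         408.80997781 238.81579362]
 [  0.           0.           1.        ]] -0.07883697444801174 [0.601 0.067 0.385] [-0.001 -0.247 -0.969]
```

View pics/scene0.png

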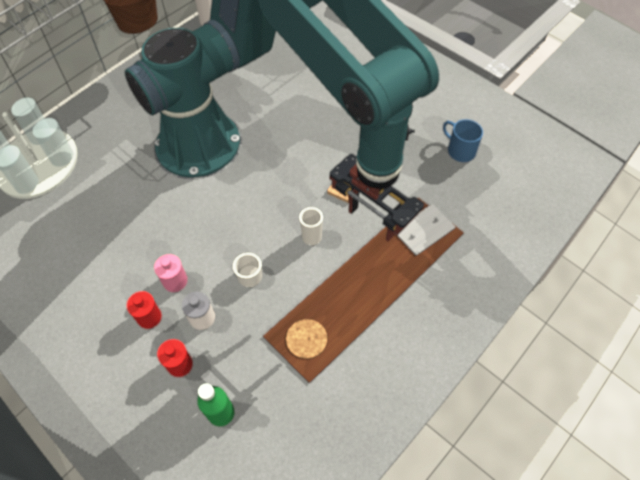

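View pics/side0.png

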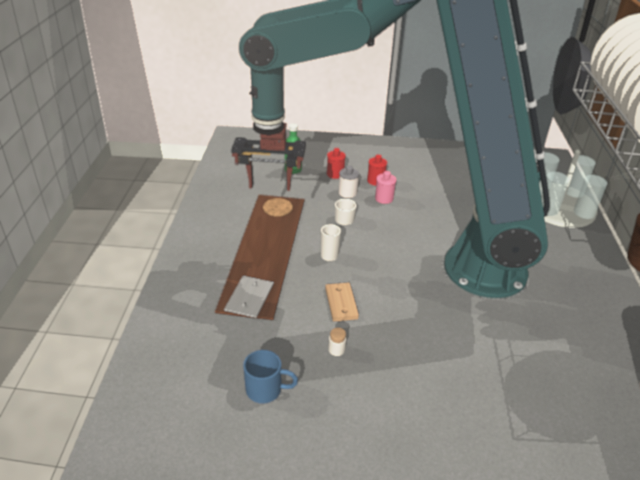

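View pics/wrist0.png

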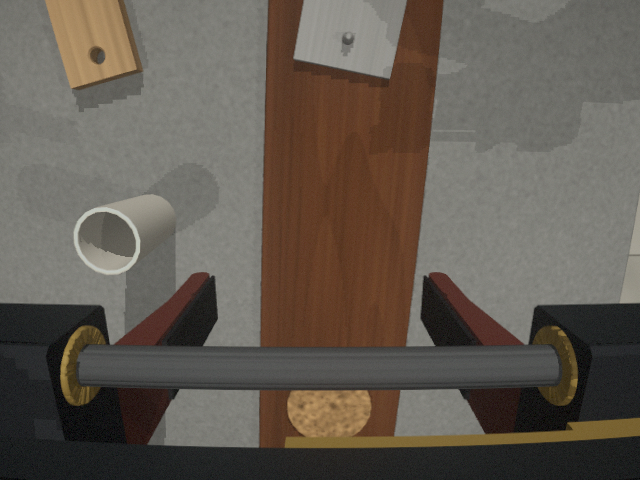

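The wrist view shows the beaker rim at (107,240), a stand hole at (97,55), a dock pin at (348,38) and the coaster at (329,408). The side view shows the salt pot at (338,343), the stand at (342,301) and the grey-lidded canister at (348,182). The scene view shows the cup at (248,268) and the plate at (428,230).

```bash
python3 - <<'E'
from h import *
s=snap('scene');d=snap('side');w=snap('wrist')
P=lambda t,s,uv,z: print(t,onz(s,uv,z).round(4).tolist())
def blob(s,lo,hi,t,z,n=1):
    m=cv2.inRange(cv2.cvtColor(s['img'],cv2.COLOR_RGB2HSV),lo,hi)
    cs=sorted(cv2.findContours(m,0,2)[0],key=cv2.contourArea)[::-1][:n]
    for c in cs:
        q=cv2.minAreaRect(c); print(t,q); P(t,s,[q[0]],z); P(t+' box',s,cv2.boxPoints(q),z)
blob(s,(10,90,150),(25,200,255),'coaster s',.013)
blob(d,(10,90,130),(25,255,255),'tan d',.014,3)
blob(s,(0,100,40),(12,255,130),'board s',.008,2)
blob(d,(0,100,40),(12,255,130),'board d',.008,2)
P('plate d',d,[(246,277),(274,283),(260,316),(226,308),(253,283),(244,304)],.014)
P('beaker s',s,[(311,215)],.09);P('beaker d',d,[(330.5,232)],.09);P('beaker w',w,[(107,240)],.09)
P('cup s',s,[(247,263)],.055);P('cup d',d,[(346,207)],.055)
P('can s',s,[(195,298)],.09);P('can d',d,[(348.5,171)],.09)
P('salt d',d,[(338,335)],.058); P('hole w',w,[(97,54)],.014); P('pin w',w,[(348,37)],.023)
P('mug d',d,[(263,365)],.085);P('soap s',s,[(206,391)],.17)
P('reds s',s,[(140,298),(174,349),(171,262)],.09)
E
```

```text
coaster s ((306.5, 338.0), (38.0, 41.0), 90.0)
coaster s [[0.6103, -0.2136, 0.013]]
coaster s box [[0.5457, -0.2114, 0.013], [0.6135, -0.15, 0.013], [0.6728, -0.2159, 0.013], [0.6073, -0.2753, 0.013]]
tan d ((341.64605712890625, 301.4662780761719), (38.67583465576172, 25.184267044067383), 77.00537872314453)
tan d [[0.3948, 0.1856, 0.014]]
tan d box [[0.4406, 0.1308, 0.014], [0.3776, 0.1019, 0.014], [0.3516, 0.2373, 0.014], [0.4107, 0.2626, 0.014]]
tan d ((277.0, 206.5), (19.0, 30.0), 90.0)
tan d [[0.6111, -0.2087, 0.014]]
tan d box [[0.6648, -0.2549, 0.014], [0.571, -0.2658, 0.014], [0.5598, -0.1646, 0.014], [0.6495, -0.1543, 0.014]]
tan d ((337.5, 334.5), (13.0, 13.0), 90.0)
tan d [[0.3997, 0.2987, 0.014]]
tan d box [[0.4164, 0.2793, 0.014], [0.3852, 0.2761, 0.014], [0.3834, 0.3177, 0.014], [0.4139, 0.3209, 0.014]]
board s ((363.48687744140625, 285.51251220703125), (64.34370422363281, 215.17982482910156), 46.46879959106445)
board s [[0.6189, -0.0302, 0.008]]
board s box [[0.5356, -0.2736, 0.008], [0.5472, 0.2779, 0.008], [0.7134, 0.2393, 0.008], [0.6799, -0.2851, 0.008]]
board s ((1
[... 615 characters left out ...]
7, 0.008], [-0.4557, -0.0328, 0.008], [-0.4239, -0.0296, 0.008]]
plate d [[0.6504, 0.1211, 0.014], [0.5738, 0.136, 0.014], [0.592, 0.2581, 0.014], [0.6803, 0.2403, 0.014], [0.6283, 0.1421, 0.014], [0.6382, 0.2213, 0.014]]
beaker s [[0.4348, -0.0068, 0.09]]
beaker d [[0.4373, 0.0002, 0.09]]
beaker w [[0.4401, -0.0095, 0.09]]
cup s [[0.3988, -0.1834, 0.055]]
cup d [[0.3997, -0.1722, 0.055]]
can s [[0.3937, -0.3284, 0.09]]
can d [[0.3993, -0.3192, 0.09]]
salt d [[0.3989, 0.3403, 0.058]]
hole w [[0.4076, 0.1388, 0.014]]
pin w [[0.6257, 0.147, 0.023]]
mug d [[0.5515, 0.4662, 0.085]]
soap s [[0.5893, -0.4541, 0.17]]
reds s [[0.3045, -0.4106, 0.09], [0.4479, -0.4352, 0.09], [0.2873, -0.3066, 0.09]]
```

Emit:
move_arm([
  {"tx": -0.1125, "ty": 0.125, "tz": 0.02, "roll": 0, "fingers": 1},
  {"tx": -0.1125, "ty": 0.125, "tz": 0.02, "roll": 0, "fingers": 1},
  {"tx": -0.1125, "ty": 0.125, "tz": 0.02, "roll": 0, "fingers": 1},
  {"tx": -0.1125, "ty": 0.125, "tz": 0.02, "roll": 0, "fingers": 1},
  {"tx": -0.1125, "ty": 0.125, "tz": 0.02, "roll": 0, "fingers": 1},
  {"tx": -0.1125, "ty": 0.125, "tz": 0.02, "roll": 0, "fingers": 1},
])

```text
time_s: 0.9
tcp_pos: [0.5109, 0.0995, 0.2557]
tcp_rot: [180.0, 0.0, 90.0]
force: [-0.2, -0.4, -0.4]
gripper_width: 0.0875
grasp_force: 0.0
```

```bash
python3 - <<'E'
from h import *
st=r.read_state();print(st['tcp_pos'],st['tcp_rot'],st['joint_vel'].round(2))
w=snap('wrist','w1.png');np.save('w1.npy',w,allow_pickle=True)
print(onz(w,[(0,0),(639,0),(0,270),(639,270)],0).round(3))
E
```

```text
[0.51087772 0.09945855 0.2557037 ] [1.79953571e+02 2.13905971e-02 8.99886557e+01] [-0.79  0.55 -0.4   0.12  0.11  0.14]
[[0.208 0.3   0.   ]
 [0.82  0.301 0.   ]
 [0.165 0.028 0.   ]
 [0.865 0.029 0.   ]]
```

View pics/w1.png

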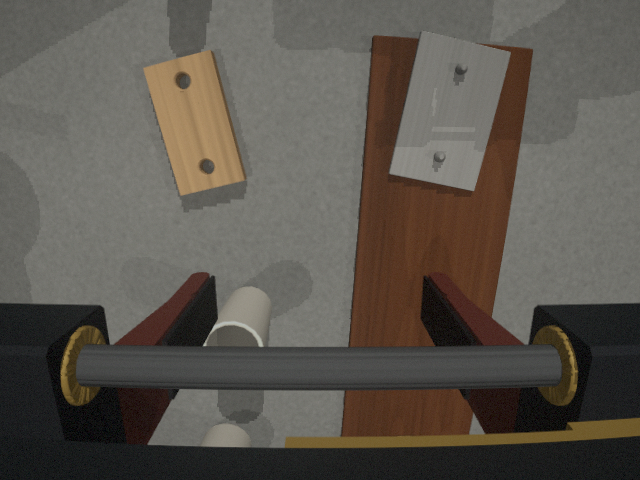

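The stand's corners are at (144,68), (212,51), (244,182) and (180,195). The plate's are at (423,31), (510,50), (474,191) and (389,175). The pins are at (461,69) and (439,157).

```bash
python3 - <<'E'
from h import *
w=np.load('w1.npy',allow_pickle=True).item()
hsv=cv2.cvtColor(w['img'],cv2.COLOR_RGB2HSV)
def rep(t,X):
    X=X[:,:2];e=[np.linalg.norm(X[i]-X[i-1]).round(4) for i in range(4)]
    v=X[1]-X[0] if e[1]>e[0] else X[2]-X[1]
    print(t,X.mean(0).round(4),e,'yaxis deg',(np.degrees(np.arctan2(v[1],v[0]))%180).round(2))
m=cv2.inRange(hsv,(10,60,110),(25,255,255));m[260:]=0
c=max(cv2.findContours(m,0,2)[0],key=cv2.contourArea)
U=onz(w,c[:,0].astype(float),.014)[:,:2]
R=cv2.minAreaRect((U*1000).astype(np.float32));rep('stand',cv2.boxPoints(R)/1000)
H=onz(w,[(183,80),(207,166)],.014); print('holes top',H[:,:2].round(4),H.mean(0)[:2],np.linalg.norm(H[0]-H[1]))
# plate
m=cv2.inRange(hsv,(0,0,100),(180,40,255));M=np.zeros_like(m);M[25:198,380:516]=1;cv2.imwrite('pics/m.png',m)
P=onz(w,[(423,31),(510,50),(474,191),(389,175)],.014);rep('plate',P)
pin=onz(w,[(461,69),(439,156)],.0225);v=pin[0]-pin[1];print('pins',pin.round(4)[:,:2],pin.mean(0).round(4),np.linalg.norm(v),np.degrees(np.arctan2(v[1],v[0])))
g=w['img'];
big=cv2.resize(np.vstack([np.hstack([g[45:105,150:250],g[45:105,410:510]]),np.hstack([g[130:190,150:250],g[130:190,390:490]])]),None,fx=4,fy=4,interpolation=cv2.INTER_CUBIC)
cv2.imwrite('pics/z1.png',big[:,:,::-1])
E
```

```text
stand [0.3977 0.1764] [np.float32(0.0652), np.float32(0.1211), np.float32(0.0652), np.float32(0.1211)] yaxis deg 103.08
holes top [[0.3899 0.2162]
 [0.4078 0.1383]] [0.39881013 0.17723569] 0.0799293423472438
plate [0.6336 0.1867] [np.float64(0.1308), np.float64(0.0819), np.float64(0.1312), np.float64(0.0844)] yaxis deg 79.62
pins [[0.6391 0.2249]
 [0.6238 0.1483]] [0.6314 0.1866 0.0225] 0.0781139377292689 78.71274603146695
```

View pics/z1.png

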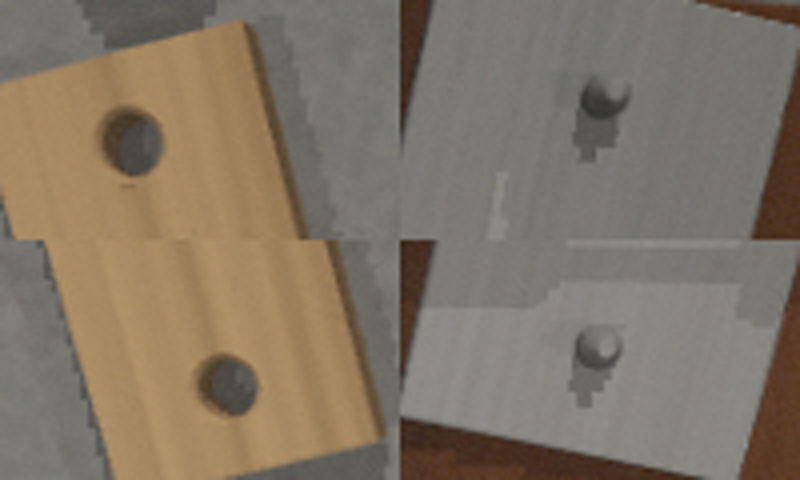

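Emit:
move_arm([
  {"tx": -0.14, "ty": 0.096, "tz": -0.1, "roll": 0.0364, "fingers": 1},
  {"tx": -0.14, "ty": 0.096, "tz": -0.16, "roll": 0.0364, "fingers": 1},
  {"tx": -0.14, "ty": 0.096, "tz": -0.19, "roll": 0.0364, "fingers": 1},
  {"tx": -0.14, "ty": 0.096, "tz": -0.22, "roll": 0.0364, "fingers": 1},
  {"tx": -0.14, "ty": 0.096, "tz": -0.26, "roll": 0.0364, "fingers": 1},
  {"tx": -0.14, "ty": 0.096, "tz": -0.285, "roll": 0.0364, "fingers": 1},
  {"tx": -0.14, "ty": 0.096, "tz": -0.294, "roll": 0.0364, "fingers": 1},
  {"tx": -0.14, "ty": 0.096, "tz": -0.294, "roll": 0.0364, "fingers": 1},
])

```text
time_s: 1.75
tcp_pos: [0.398, 0.1762, 0.0195]
tcp_rot: [-179.8, 0.0, 103.0]
force: [-0.0, 0.1, 0.1]
gripper_width: 0.0881
grasp_force: 0.0
```

Emit:
move_arm([
  {"tx": 0, "ty": 0, "tz": 0, "roll": 0, "fingers": 0.3},
  {"tx": 0, "ty": 0, "tz": 0, "roll": 0, "fingers": 0.3},
  {"tx": 0, "ty": 0, "tz": 0, "roll": 0, "fingers": 0.3},
  {"tx": 0, "ty": 0, "tz": 0, "roll": 0, "fingers": 0.3},
  {"tx": 0, "ty": 0, "tz": 0, "roll": 0, "fingers": 0.3},
  {"tx": 0, "ty": 0, "tz": 0, "roll": 0, "fingers": 0.3},
], force=15)

```text
time_s: 2.35
tcp_pos: [0.3984, 0.1767, 0.0213]
tcp_rot: [179.9, 0.0, 103.1]
force: [-1.1, -1.8, 7.9]
gripper_width: 0.0638
grasp_force: 15.0
```

Emit:
move_arm([
  {"tx": 0, "ty": 0, "tz": 0.03, "roll": 0, "fingers": 0.3},
  {"tx": 0, "ty": 0, "tz": 0.08, "roll": 0, "fingers": 0.3},
  {"tx": 0, "ty": 0, "tz": 0.14, "roll": 0, "fingers": 0.3},
  {"tx": 0.05, "ty": 0, "tz": 0.18, "roll": 0, "fingers": 0.3},
  {"tx": 0.1, "ty": -0.04, "tz": 0.22, "roll": -0.02, "fingers": 0.3},
  {"tx": 0.15, "ty": -0.08, "tz": 0.25, "roll": -0.04, "fingers": 0.3},
  {"tx": 0.2, "ty": -0.12, "tz": 0.28, "roll": -0.0661, "fingers": 0.3},
  {"tx": 0.25, "ty": -0.146, "tz": 0.286, "roll": -0.0661, "fingers": 0.3},
  {"tx": 0.29, "ty": -0.146, "tz": 0.286, "roll": -0.0661, "fingers": 0.3},
  {"tx": 0.29, "ty": -0.146, "tz": 0.286, "roll": -0.0661, "fingers": 0.3},
])

```text
time_s: 3.35
tcp_pos: [0.6364, 0.0576, 0.2503]
tcp_rot: [179.6, -0.0, 79.1]
force: [-1.0, 0.4, -1.8]
gripper_width: 0.064
grasp_force: 15.0
```

Emit:
move_arm([
  {"tx": 0, "ty": 0, "tz": 0, "roll": 0, "fingers": 0.3},
  {"tx": 0, "ty": 0, "tz": 0, "roll": 0, "fingers": 0.3},
])

```text
time_s: 3.55
tcp_pos: [0.6283, 0.0604, 0.2486]
tcp_rot: [-179.9, 0.0, 79.3]
force: [-0.4, 0.7, -1.3]
gripper_width: 0.0638
grasp_force: 15.0
```

```bash
python3 - <<'E'
from h import *
w=snap('wrist','w2.png');np.save('w2.npy',w,allow_pickle=True)
E
```

```text
(no output)
```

View pics/w2.png

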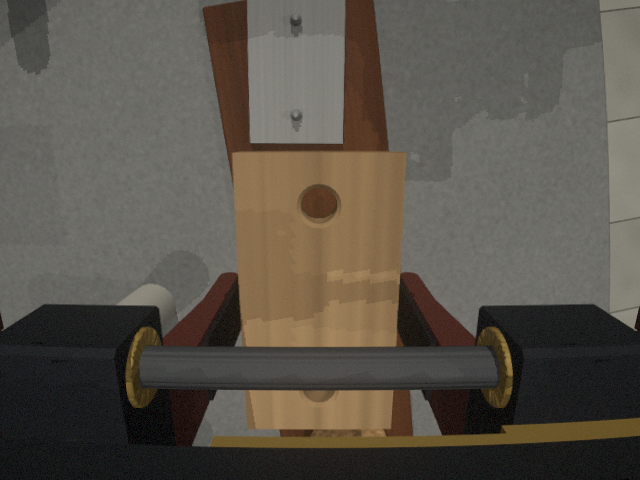

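The stand is held straight, with its front hole at (319,205). The dock lies ahead of it, with pins at (296,20) and (296,116).

```bash
python3 - <<'E'
from h import *
w=np.load('w2.npy',allow_pickle=True).item()
st=r.read_state();print(st['tcp_pos'],st['tcp_rot'])
g=cv2.cvtColor(w['img'],cv2.COLOR_RGB2GRAY).astype(int);hsv=cv2.cvtColor(w['img'],cv2.COLOR_RGB2HSV)
# plate left/right edges by saturation transitions
sat=hsv[:,:,1].astype(int)
L=[];Rr=[]
for v in range(10,138,8):
    row=sat[v]; d=np.abs(row[2:]-row[:-2]); L.append((230+np.argmax(d[230:270])+1,v)); Rr.append((325+np.argmax(d[325:365])+1,v))
l=onz(w,L,.014)[:,:2];q=onz(w,Rr,.014)[:,:2]
for e in(l,q):
    vx,vy,x0,y0=cv2.fitLine(e.astype(np.float32),1,0,.001,.001).ravel();print('edge',np.degrees(np.arctan2(vy,vx))%180,'x at y=.17',x0+(.17-y0)*vx/vy)
B=[(u,120+np.argmax(np.abs(sat[122:165,u]-sat[120:163,u]))+1) for u in range(255,340,6)]
print('near edge',onz(w,B[::4],.014).round(4)[:,:2].tolist(),B[::4])
p=onz(w,[(296,19.5),(296.3,116)],.021);print('pins',p.round(4)[:,:2],p.mean(0)[:2],np.linalg.norm(p[0]-p[1]),)
z=st['tcp_pos'][2]-.0073
S=[(u,140+np.argmax(sat[142:165,u]-sat[140:163,u])+1) for u in range(245,400,25)]
print('stand far edge',onz(w,S,z).round(4)[:,:2].tolist(),S)
print('hole',onz(w,[(319,205)],z).round(4), 'side edges',onz(w,[(235,200),(404,200)],z).round(4))
cv2.imwrite('pics/z2.png',cv2.resize(np.hstack([w['img'][5:135,240:360],w['img'][150:280,260:380]]),None,fx=3.3,fy=3.3,interpolation=2)[:,:,::-1])
E
```

```text
[0.62815661 0.06057514 0.24877327] [-1.79877407e+02  1.13947914e-02  7.93492348e+01]
edge 78.90713 x at y=.17 0.5862902
edge 79.037 x at y=.17 0.67305124
near edge [[0.5838, 0.1302], [0.6054, 0.126], [0.6269, 0.122], [0.6483, 0.1179]] [(255, np.int64(143)), (279, np.int64(143)), (303, np.int64(143)), (327, np.int64(143))]
pins [[0.6411 0.2247]
 [0.6258 0.1461]] [0.63344999 0.1854423 ] 0.0800645543603449
stand far edge [[0.6153, 0.1277], [0.6245, 0.1267], [0.6335, 0.1249], [0.6425, 0.1229], [0.6506, 0.1159], [0.6602, 0.1178], [0.6692, 0.1154]] [(245, np.int64(145)), (270, np.int64(143)), (295, np.int64(143)), (320, np.int64(144)), (345, np.int64(159)), (370, np.int64(149)), (395, np.int64(151))]
hole [[0.638  0.1007 0.2415]] side edges [[0.607  0.1085 0.2415]
 [0.67   0.0967 0.2415]]
```

View pics/z2.png

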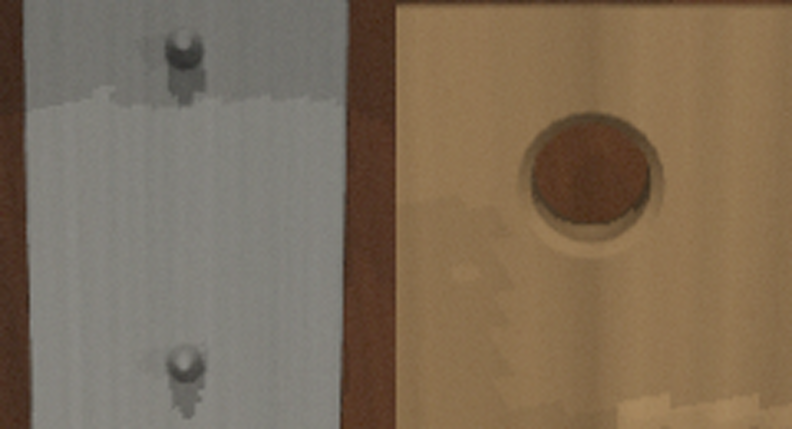

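```bash
python3 - <<'E'
from h import *
for i in range(6):
    w=snap('wrist');st=r.read_state();print(st['tcp_pos'].round(4),st['tcp_rot'][2].round(2),(-w['R'].T@w['t']).round(4),st['joint_vel'].round(1)[:3])
sat=cv2.cvtColor(w['img'],cv2.COLOR_RGB2HSV)[:,:,1].astype(int)
print([ (230+np.argmax(np.abs(sat[v,232:270]-sat[v,230:268]))+1,325+np.argmax(np.abs(sat[v,327:365]-sat[v,325:363]))+1) for v in (20,60,100)])
E
```

```text
[0.6283 0.0606 0.249 ] 79.35 [0.6427 0.1262 0.3949] [ 0.  -0.1 -0.3]
[0.6285 0.0606 0.2492] 79.36 [0.6427 0.1263 0.3951] [-0.1 -0.  -0.4]
[0.6288 0.0606 0.2493] 79.36 [0.6429 0.1263 0.3952] [-0.1  0.1 -0.6]
[0.6291 0.0605 0.2494] 79.35 [0.6431 0.1263 0.3954] [ 0.   0.2 -0.4]
[0.6292 0.0604 0.2494] 79.35 [0.6433 0.1262 0.3955] [-0.2  0.3 -0.4]
[0.6295 0.0603 0.2495] 79.34 [0.6435 0.1261 0.3955] [-0.1  0.1 -0.4]
[(np.int64(245), np.int64(343)), (np.int64(246), np.int64(343)), (np.int64(247), np.int64(342))]
```

Emit:
move_arm([
  {"tx": 0.001, "ty": 0.05, "tz": -0.01, "roll": -0.001, "fingers": 0.3},
  {"tx": 0.001, "ty": 0.1, "tz": -0.05, "roll": -0.001, "fingers": 0.3},
  {"tx": 0.001, "ty": 0.14, "tz": -0.1, "roll": -0.001, "fingers": 0.3},
  {"tx": 0.001, "ty": 0.157, "tz": -0.15, "roll": -0.001, "fingers": 0.3},
  {"tx": 0.001, "ty": 0.157, "tz": -0.2, "roll": -0.001, "fingers": 0.3},
  {"tx": 0.001, "ty": 0.157, "tz": -0.23, "roll": -0.001, "fingers": 0.3},
  {"tx": 0.001, "ty": 0.157, "tz": -0.244, "roll": -0.001, "fingers": 0.3},
  {"tx": 0.001, "ty": 0.157, "tz": -0.245, "roll": -0.001, "fingers": 0.3},
  {"tx": 0.001, "ty": 0.157, "tz": -0.245, "roll": -0.001, "fingers": 0.3},
  {"tx": 0.001, "ty": 0.157, "tz": -0.245, "roll": -0.001, "fingers": 0.3},
])

```text
time_s: 4.9
tcp_pos: [0.6323, 0.1857, 0.0552]
tcp_rot: [179.8, -0.1, 78.9]
force: [0.3, -0.0, -0.5]
gripper_width: 0.0639
grasp_force: 15.0
```

```bash
python3 - <<'E'
from h import *
for i in range(4): w=snap('wrist')
st=r.read_state();print(st['tcp_pos'].round(4),st['tcp_rot'].round(2))
d=snap('side')
a=cv2.resize(w['img'][150:430,200:440],None,fx=2,fy=2,interpolation=2);b=cv2.resize(d['img'][240:340,190:320],None,fx=3,fy=5.6,interpolation=2)
cv2.imwrite('pics/z3.png',np.hstack([a,b[:560,:320]])[:,:,::-1]);np.save('w3.npy',w,allow_pickle=True)
E
```

```text
[0.6315 0.1856 0.0544] [ 1.799e+02 -4.000e-02  7.894e+01]
```

View pics/z3.png

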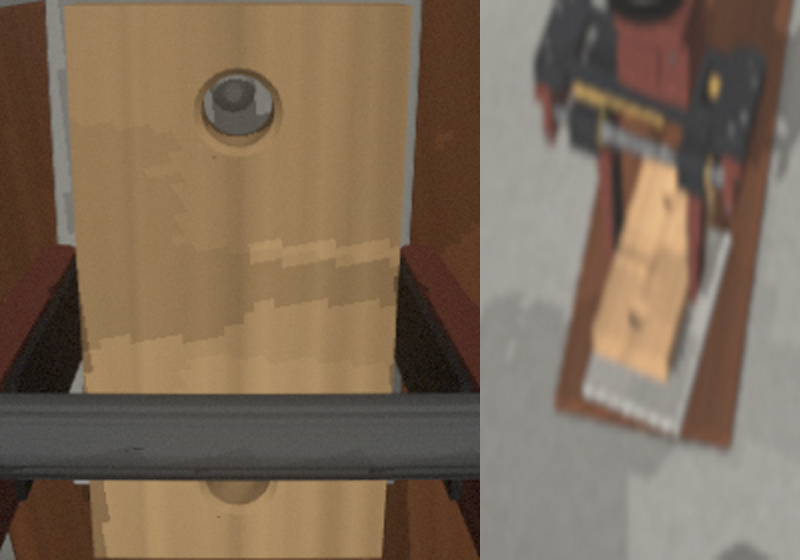

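```bash
python3 - <<'E'
from h import *
w=np.load('w3.npy',allow_pickle=True).item()
h=onz(w,[(318.7,205.5)],.0471);p=onz(w,[(317,195.5)],.021);print(h,p,p-h)
print(proj(w,h-[0,0,.014]), proj(w,p+[[0,0,.002]]))
cv2.imwrite('pics/z4.png',cv2.resize(w['img'][175:235,285:350],None,fx=9,fy=9,interpolation=2)[:,:,::-1])
st=r.read_state();print(st['tcp_pos'].round(4),st['force'])
E
```

```text
[[0.64161884 0.22563531 0.0471    ]] [[0.64097016 0.22584342 0.021     ]] [[-0.00064868  0.00020811 -0.0261    ]]
[[318.60182498 199.86598984]] [[316.99477666 196.15191261]]
[0.6313 0.1856 0.0542] [ 0.3680696  -0.05766219 -2.06384891]
```

View pics/z4.png

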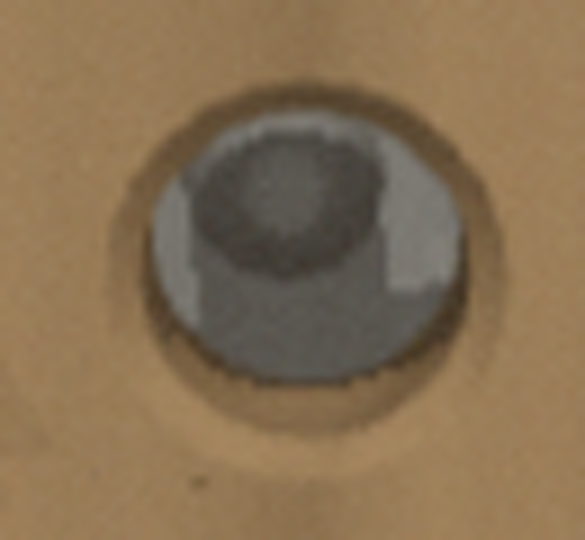

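Emit:
move_arm([
  {"tx": -0.0004, "ty": 0, "tz": -0.005, "roll": 0, "fingers": 0.3},
  {"tx": -0.0004, "ty": 0, "tz": -0.01, "roll": 0, "fingers": 0.3},
  {"tx": -0.0004, "ty": 0, "tz": -0.015, "roll": 0, "fingers": 0.3},
  {"tx": -0.0004, "ty": 0, "tz": -0.02, "roll": 0, "fingers": 0.3},
  {"tx": -0.0004, "ty": 0, "tz": -0.023, "roll": 0, "fingers": 0.3},
  {"tx": -0.0004, "ty": 0, "tz": -0.024, "roll": 0, "fingers": 0.3},
  {"tx": -0.0004, "ty": 0, "tz": -0.024, "roll": 0, "fingers": 0.3},
  {"tx": -0.0004, "ty": 0, "tz": -0.024, "roll": 0, "fingers": 0.3},
])

```text
time_s: 5.95
tcp_pos: [0.6301, 0.1855, 0.0352]
tcp_rot: [-180.0, 0.0, 79.0]
force: [-3.6, -0.5, 11.3]
gripper_width: 0.0635
grasp_force: 15.0
```

Emit:
move_arm([
  {"tx": 0, "ty": 0, "tz": 0, "roll": 0, "fingers": 1},
  {"tx": 0, "ty": 0, "tz": 0, "roll": 0, "fingers": 1},
  {"tx": 0, "ty": 0, "tz": 0, "roll": 0, "fingers": 1},
  {"tx": 0, "ty": 0, "tz": 0, "roll": 0, "fingers": 1},
  {"tx": 0, "ty": 0, "tz": 0.03, "roll": 0, "fingers": 1},
  {"tx": 0, "ty": 0, "tz": 0.09, "roll": 0, "fingers": 1},
  {"tx": 0, "ty": 0, "tz": 0.15, "roll": 0, "fingers": 1},
  {"tx": -0.02, "ty": -0.06, "tz": 0.2, "roll": 0.015, "fingers": 1},
  {"tx": -0.03, "ty": -0.12, "tz": 0.25, "roll": 0.0306, "fingers": 1},
  {"tx": -0.05, "ty": -0.18, "tz": 0.295, "roll": 0.0306, "fingers": 1},
])

```text
time_s: 6.95
tcp_pos: [0.5993, 0.071, 0.248]
tcp_rot: [179.9, 0.0, 90.2]
force: [2.1, -0.7, -0.1]
gripper_width: 0.0878
grasp_force: 0.0
```

```bash
python3 - <<'E'
from h import *
w=snap('wrist');d=snap('side')
cv2.imwrite('pics/z5.png',np.hstack([cv2.resize(w['img'],(480,360)),cv2.resize(d['img'][240:340,190:280],(320,360),interpolation=2)])[:,:,::-1])
st=r.read_state();print(st['tcp_pos'].round(4),st['force'])
E
```

```text
[0.6008 0.068  0.2511] [0.69382109 0.337481   0.69841126]
```

View pics/z5.png

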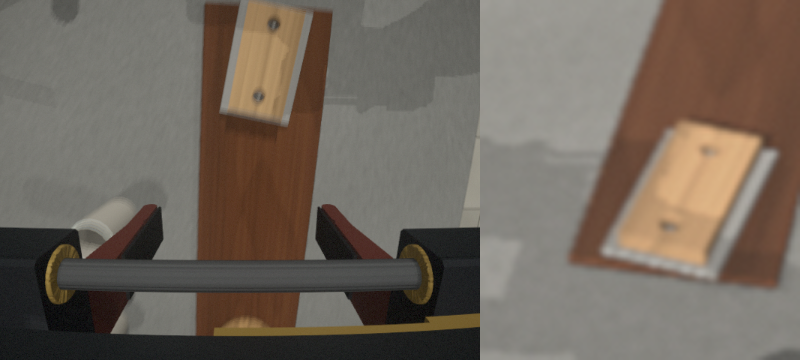

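Emit:
move_arm([
  {"tx": -0.02, "ty": -0.06, "tz": 0, "roll": 0, "fingers": 1},
  {"tx": -0.04, "ty": -0.12, "tz": 0, "roll": 0, "fingers": 1},
  {"tx": -0.06, "ty": -0.18, "tz": 0, "roll": 0, "fingers": 1},
  {"tx": -0.08, "ty": -0.24, "tz": 0, "roll": 0, "fingers": 1},
  {"tx": -0.1, "ty": -0.3, "tz": 0, "roll": 0, "fingers": 1},
  {"tx": -0.12, "ty": -0.36, "tz": 0, "roll": 0, "fingers": 1},
  {"tx": -0.14, "ty": -0.42, "tz": 0, "roll": 0, "fingers": 1},
  {"tx": -0.15, "ty": -0.48, "tz": 0, "roll": 0, "fingers": 1},
  {"tx": -0.15, "ty": -0.54, "tz": 0, "roll": 0, "fingers": 1},
  {"tx": -0.15, "ty": -0.54, "tz": 0, "roll": 0, "fingers": 1},
])

```text
time_s: 8.05
tcp_pos: [0.4794, -0.3658, 0.2456]
tcp_rot: [180.0, 0.2, 89.7]
force: [-0.5, 0.6, -1.1]
gripper_width: 0.088
grasp_force: 0.0
```

```bash
python3 - <<'E'
from h import *
for i in range(4): w=snap('wrist')
np.save('w4.npy',w,allow_pickle=True);cv2.imwrite('pics/w4.png',w['img'][:,:,::-1])
st=r.read_state();print(st['tcp_pos'].round(4),st['tcp_rot'].round(2))
E
```

```text
[ 0.4793 -0.3584  0.2457] [-1.7993e+02 -1.1000e-01  9.0000e+01]
```

View pics/w4.png

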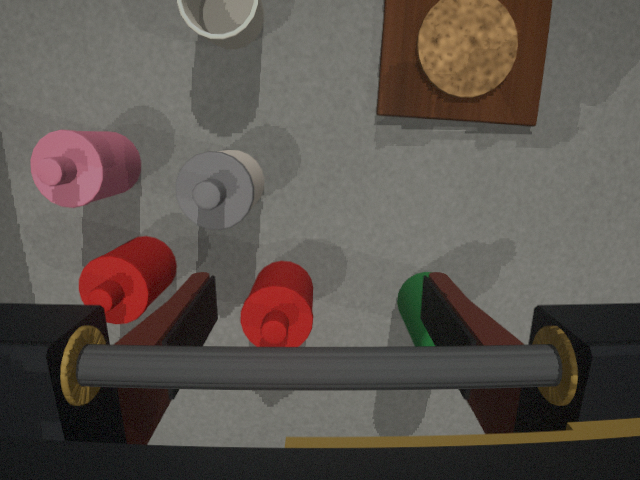

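Stand seated, with its pins visible in the holes. In the wrist view the canister lid is at about (217,190) and its knob at (208,194). The coaster is at (468,45), and the cup is cut off at the top edge.

```bash
cat >> h.py <<'E'
B=np.array([.0025,.0007,0])  # wrist-camera bias at yaw 90
def ell(s,box,lo,hi,ty=0):
    u0,v0,u1,v1=box;m=cv2.inRange(cv2.cvtColor(s['img'],cv2.COLOR_RGB2HSV),lo,hi)[v0:v1,u0:u1]
    c=max(cv2.findContours(m,0,2)[0],key=cv2.contourArea);c=cv2.convexHull(c)
    (x,y),ax,an=cv2.fitEllipse(c); return (x+u0,y+v0),ax,an
E
python3 - <<'E'
from h import *
w=np.load('w4.npy',allow_pickle=True).item()
e=ell(w,(400,0,540,115),(8,80,90),(25,255,255));print(e,onz(w,[e[0]],.013)-B)
print('lid',onz(w,[(216.5,190.5),(176,190),(257,190),(216,152),(216,229)],.076)-B,'knob',onz(w,[(208,194)],.098)-B)
g=cv2.cvtColor(w['img'],cv2.COLOR_RGB2GRAY)[140:240,165:275]
cir=cv2.HoughCircles(g,cv2.HOUGH_GRADIENT,1,20,param1=80,param2=15,minRadius=10,maxRadius=45);print(cir+np.float32([165,140,0]))
E
```

```text
((467.5023193359375, 43.09894943237305), (100.08524322509766, 107.19218444824219), 12.473992347717285) [[ 0.60888891 -0.21197174  0.013     ]]
lid [[ 0.39910372 -0.33414568  0.076     ]
 [ 0.36708677 -0.33357491  0.076     ]
 [ 0.43078121 -0.33387133  0.076     ]
 [ 0.40033165 -0.30466379  0.076     ]
 [ 0.3969031  -0.36486127  0.076     ]] knob [[ 0.39828058 -0.33381578  0.098     ]]
[[[213.5 190.5  38.9]
  [232.5 183.5  32.1]]]
```

Emit:
move_arm([
  {"tx": -0.05, "ty": 0.015, "tz": 0, "roll": 0, "fingers": 0},
  {"tx": -0.101, "ty": 0.0306, "tz": -0.02, "roll": 0, "fingers": 0},
  {"tx": -0.101, "ty": 0.0306, "tz": -0.07, "roll": 0, "fingers": 0},
  {"tx": -0.101, "ty": 0.0306, "tz": -0.12, "roll": 0, "fingers": 0},
  {"tx": -0.101, "ty": 0.0306, "tz": -0.15, "roll": 0, "fingers": 0},
  {"tx": -0.101, "ty": 0.0306, "tz": -0.15, "roll": 0, "fingers": 0},
  {"tx": -0.101, "ty": 0.0306, "tz": -0.15, "roll": 0, "fingers": 0},
  {"tx": -0.101, "ty": 0.0306, "tz": -0.15, "roll": 0, "fingers": 0},
])

```text
time_s: 9.05
tcp_pos: [0.3997, -0.3358, 0.1281]
tcp_rot: [179.9, 0.1, 90.0]
force: [0.1, 0.2, -0.2]
gripper_width: 0.0442
grasp_force: 0.0
```

```bash
python3 - <<'E'
from h import *
for i in range(3): w=snap('wrist')
st=r.read_state();print(st['tcp_pos'].round(4),st['tcp_rot'].round(2))
cv2.imwrite('pics/w5.png',w['img'][:,:,::-1])
E
```

```text
[ 0.3994 -0.3362  0.128 ] [1.799e+02 1.100e-01 8.999e+01]
```

Emit:
move_arm([
  {"tx": 0, "ty": 0.0028, "tz": -0.015, "roll": 0, "fingers": 0},
  {"tx": 0, "ty": 0.0028, "tz": -0.03, "roll": 0, "fingers": 0},
  {"tx": 0, "ty": 0.0028, "tz": -0.041, "roll": 0, "fingers": 0},
  {"tx": 0, "ty": 0.0028, "tz": -0.041, "roll": 0, "fingers": 0},
  {"tx": 0, "ty": 0.0028, "tz": -0.041, "roll": 0, "fingers": -0.8},
  {"tx": 0, "ty": 0.0028, "tz": -0.041, "roll": 0, "fingers": -0.8},
  {"tx": 0, "ty": 0.0028, "tz": -0.041, "roll": 0, "fingers": -0.8},
  {"tx": 0, "ty": 0.0028, "tz": -0.041, "roll": 0, "fingers": -0.8},
  {"tx": 0, "ty": 0.0028, "tz": -0.041, "roll": 0, "fingers": -0.8},
], force=25)

```text
time_s: 10.1
tcp_pos: [0.3977, -0.3336, 0.0934]
tcp_rot: [-179.9, -0.0, 90.0]
force: [-4.1, -0.8, 8.1]
gripper_width: 0.0213
grasp_force: 30.1
```

Emit:
move_arm([
  {"tx": 0, "ty": 0, "tz": 0.02, "roll": 0, "fingers": -0.8},
  {"tx": 0, "ty": 0, "tz": 0.06, "roll": 0, "fingers": -0.8},
  {"tx": 0, "ty": 0, "tz": 0.11, "roll": 0, "fingers": -0.8},
  {"tx": 0, "ty": 0, "tz": 0.15, "roll": 0, "fingers": -0.8},
  {"tx": 0.02, "ty": 0.02, "tz": 0.17, "roll": 0, "fingers": -0.8},
  {"tx": 0.05, "ty": 0.05, "tz": 0.17, "roll": 0, "fingers": -0.8},
  {"tx": 0.09, "ty": 0.09, "tz": 0.17, "roll": 0, "fingers": -0.8},
  {"tx": 0.12, "ty": 0.13, "tz": 0.17, "roll": 0, "fingers": -0.8},
  {"tx": 0.14, "ty": 0.17, "tz": 0.17, "roll": 0, "fingers": -0.8},
  {"tx": 0.14, "ty": 0.17, "tz": 0.17, "roll": 0, "fingers": -0.8},
])

```text
time_s: 11.1
tcp_pos: [0.5112, -0.1932, 0.2278]
tcp_rot: [-179.9, -0.2, 90.2]
force: [-0.1, -0.4, -4.2]
gripper_width: 0.0215
grasp_force: 25.5
```

```bash
python3 - <<'E'
from h import *
for i in range(5): w=snap('wrist')
st=r.read_state();print(st['tcp_pos'].round(4),st['tcp_rot'].round(2),st['force'].round(1),st['gripper_width'])
E
```

```text
[ 0.5097 -0.1981  0.2289] [-1.7991e+02 -1.0000e-02  8.9910e+01] [-0.6 -0.3 -3.9] 0.021571406654583732
```

Emit:
move_arm([
  {"tx": 0.018, "ty": 0.055, "tz": 0, "roll": 0, "fingers": -0.8},
  {"tx": 0.036, "ty": 0.11, "tz": 0, "roll": 0, "fingers": -0.8},
  {"tx": 0.054, "ty": 0.165, "tz": 0, "roll": 0, "fingers": -0.8},
  {"tx": 0.07, "ty": 0.22, "tz": 0, "roll": 0, "fingers": -0.8},
  {"tx": 0.086, "ty": 0.275, "tz": 0, "roll": 0, "fingers": -0.8},
  {"tx": 0.105, "ty": 0.33, "tz": 0, "roll": 0, "fingers": -0.8},
  {"tx": 0.12, "ty": 0.38, "tz": 0, "roll": 0, "fingers": -0.8},
  {"tx": 0.135, "ty": 0.43, "tz": 0, "roll": 0, "fingers": -0.8},
  {"tx": 0.15, "ty": 0.47, "tz": -0.02, "roll": 0, "fingers": -0.8},
  {"tx": 0.15, "ty": 0.48, "tz": -0.05, "roll": 0, "fingers": -0.8},
])

```text
time_s: 12.35
tcp_pos: [0.6338, 0.1893, 0.1907]
tcp_rot: [179.7, -0.1, 90.0]
force: [-0.4, -1.0, -3.4]
gripper_width: 0.0212
grasp_force: 25.0
```

Emit:
move_arm([
  {"tx": 0, "ty": 0, "tz": -0.03, "roll": 0, "fingers": -0.8},
  {"tx": 0, "ty": 0, "tz": -0.05, "roll": 0, "fingers": -0.8},
  {"tx": 0, "ty": 0, "tz": -0.05, "roll": 0, "fingers": -0.8},
  {"tx": 0, "ty": 0, "tz": -0.05, "roll": 0, "fingers": -0.8},
])

```text
time_s: 12.75
tcp_pos: [0.6307, 0.1855, 0.1496]
tcp_rot: [-180.0, 0.0, 89.9]
force: [1.1, 0.4, -2.7]
gripper_width: 0.0212
grasp_force: 25.0
```

```bash
python3 - <<'E'
from h import *
for i in range(5): w=snap('wrist')
st=r.read_state();print(st['tcp_pos'].round(4),st['tcp_rot'].round(2),st['force'].round(1),st['gripper_width'])
E
```

```text
[0.6314 0.1865 0.151 ] [ 1.7988e+02 -2.0000e-02  8.9940e+01] [-0.8  0.5 -2.5] 0.02149420735797974
```

Emit:
move_arm([
  {"tx": -0.0015, "ty": -0.001, "tz": -0.012, "roll": 0, "fingers": -0.8},
  {"tx": -0.0015, "ty": -0.001, "tz": -0.022, "roll": 0, "fingers": -0.8},
  {"tx": -0.0015, "ty": -0.001, "tz": -0.029, "roll": 0, "fingers": -0.8},
  {"tx": -0.0015, "ty": -0.001, "tz": -0.033, "roll": 0, "fingers": -0.8},
  {"tx": -0.0015, "ty": -0.001, "tz": -0.036, "roll": 0, "fingers": -0.8},
  {"tx": -0.0015, "ty": -0.001, "tz": -0.037, "roll": 0, "fingers": -0.8},
  {"tx": -0.0015, "ty": -0.001, "tz": -0.037, "roll": 0, "fingers": -0.8},
  {"tx": -0.0015, "ty": -0.001, "tz": -0.037, "roll": 0, "fingers": -0.8},
])

```text
time_s: 13.8
tcp_pos: [0.6291, 0.1852, 0.1221]
tcp_rot: [-180.0, 0.1, 90.0]
force: [-5.2, -3.4, 12.6]
gripper_width: 0.0218
grasp_force: 25.2
```

Emit:
move_arm([
  {"tx": 0, "ty": 0, "tz": 0, "roll": 0, "fingers": 0.1},
  {"tx": 0, "ty": 0, "tz": 0, "roll": 0, "fingers": 0.1},
  {"tx": 0, "ty": 0, "tz": 0, "roll": 0, "fingers": 0.1},
  {"tx": 0, "ty": 0, "tz": 0.02, "roll": 0, "fingers": 0.1},
  {"tx": 0, "ty": 0, "tz": 0.06, "roll": 0, "fingers": 0.1},
  {"tx": 0, "ty": 0, "tz": 0.11, "roll": 0, "fingers": 0.1},
  {"tx": 0, "ty": 0, "tz": 0.15, "roll": 0, "fingers": 0.1},
  {"tx": -0.04, "ty": -0.05, "tz": 0.16, "roll": 0, "fingers": 1},
  {"tx": -0.08, "ty": -0.1, "tz": 0.16, "roll": 0, "fingers": 1},
  {"tx": -0.11, "ty": -0.15, "tz": 0.16, "roll": 0, "fingers": 1},
])

```text
time_s: 14.8
tcp_pos: [0.5397, 0.0655, 0.2482]
tcp_rot: [-180.0, -0.0, 90.1]
force: [1.1, -1.6, 0.4]
gripper_width: 0.0687
grasp_force: 0.0
```

Emit:
move_arm([
  {"tx": -0.025, "ty": -0.055, "tz": 0, "roll": 0, "fingers": 1},
  {"tx": -0.05, "ty": -0.11, "tz": 0, "roll": 0, "fingers": 1},
  {"tx": -0.075, "ty": -0.16, "tz": 0, "roll": 0, "fingers": 1},
  {"tx": -0.09, "ty": -0.2, "tz": 0, "roll": 0, "fingers": 1},
  {"tx": -0.09, "ty": -0.22, "tz": 0, "roll": 0, "fingers": 1},
  {"tx": -0.09, "ty": -0.22, "tz": 0, "roll": 0, "fingers": 1},
  {"tx": -0.09, "ty": -0.22, "tz": 0, "roll": 0, "fingers": 1},
])

```text
time_s: 15.5
tcp_pos: [0.4693, -0.1098, 0.2479]
tcp_rot: [-180.0, -0.1, 89.9]
force: [-1.2, 1.3, 0.5]
gripper_width: 0.0877
grasp_force: 0.0
```

```bash
python3 - <<'E'
from h import *
for i in range(4): w=snap('wrist')
np.save('w6.npy',w,allow_pickle=True)
st=r.read_state();print(st['tcp_pos'].round(4),st['tcp_rot'].round(2))
d=snap('side')
cv2.imwrite('pics/z6.png',np.hstack([cv2.resize(w['img'],(480,360)),cv2.resize(d['img'][200:380,210:370],(320,360),interpolation=2)])[:,:,::-1])
E
```

```text
[ 0.4695 -0.1091  0.248 ] [-1.7998e+02 -3.0000e-02  9.0050e+01]
```

View pics/z6.png

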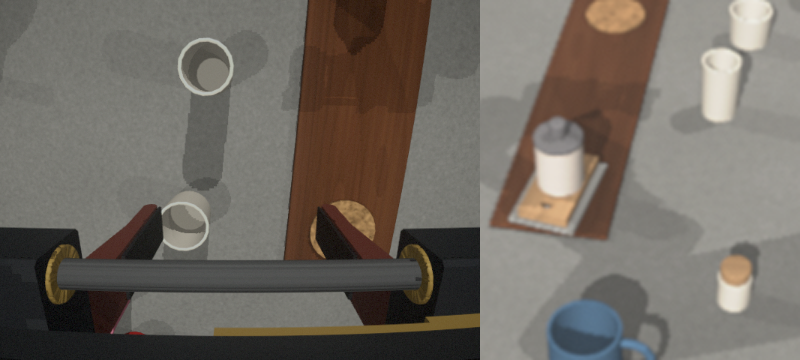

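The canister stands on the stand. In the full-size wrist frame the beaker rim is near (274,89) and the cup rim near (245,301).

```bash
python3 - <<'E'
from h import *
w=np.load('w6.npy',allow_pickle=True).item()
for t,box,z in(('beaker',(220,40,330,140),.09),('cup',(205,255,290,340),.055)):
  for V in(170,185,200):
    e=ell(w,box,(0,0,V),(180,60,255));c=np.array(e[0]);X=onz(w,[e[0]],z)-B
    a=np.radians(e[2]);p=onz(w,[c-[e[1][0]/2,0],c+[e[1][0]/2,0]],z)
    print(t,V,np.round(e[0],1),np.round(e[1],1),X.round(4),np.linalg.norm(p[0]-p[1]).round(4))
e=ell(w,(400,250,500,350),(8,80,90),(25,255,255));print(e)
E
```

```text
beaker 170 [273.6  88.5] [73.7 76.7] [[ 0.4368 -0.0102  0.09  ]] 0.0525
beaker 185 [273.8  88.5] [72.7 76.1] [[ 0.4369 -0.0102  0.09  ]] 0.0517Traceback (most recent call last):
  File "<stdin>", line 5, in <module>
  File "h.py", line 24, in ell
    c=max(cv2.findContours(m,0,2)[0],key=cv2.contourArea);c=cv2.convexHull(c)
ValueError: max() iterable argument is empty
```

Emit:
move_arm([
  {"tx": -0.02, "ty": 0.055, "tz": -0.02, "roll": 0, "fingers": 1},
  {"tx": -0.0406, "ty": 0.11, "tz": -0.05, "roll": 0, "fingers": 1},
  {"tx": -0.0406, "ty": 0.1236, "tz": -0.1, "roll": 0, "fingers": 1},
  {"tx": -0.0406, "ty": 0.1236, "tz": -0.14, "roll": 0, "fingers": 1},
  {"tx": -0.0406, "ty": 0.1236, "tz": -0.15, "roll": 0, "fingers": 1},
  {"tx": -0.0406, "ty": 0.1236, "tz": -0.18, "roll": 0, "fingers": 1},
  {"tx": -0.0406, "ty": 0.1236, "tz": -0.22, "roll": 0, "fingers": 1},
  {"tx": -0.0406, "ty": 0.1236, "tz": -0.2325, "roll": 0, "fingers": 1},
  {"tx": -0.0406, "ty": 0.1236, "tz": -0.2325, "roll": 0, "fingers": 1},
  {"tx": -0.0406, "ty": 0.1236, "tz": -0.2325, "roll": 0, "fingers": 1},
])

```text
time_s: 16.75
tcp_pos: [0.4377, -0.0115, 0.063]
tcp_rot: [179.9, 0.0, 90.0]
force: [0.2, -0.2, -0.2]
gripper_width: 0.0878
grasp_force: 0.0
```

Emit:
move_arm([
  {"tx": 0, "ty": 0, "tz": 0, "roll": 0, "fingers": 0},
  {"tx": 0, "ty": 0, "tz": 0, "roll": 0, "fingers": 0},
  {"tx": 0, "ty": 0, "tz": 0, "roll": 0, "fingers": 0},
  {"tx": 0, "ty": 0, "tz": 0, "roll": 0, "fingers": 0},
  {"tx": 0, "ty": 0, "tz": 0, "roll": 0, "fingers": 0},
  {"tx": 0, "ty": 0, "tz": 0, "roll": 0, "fingers": 0},
], force=20)

```text
time_s: 17.35
tcp_pos: [0.4372, -0.0113, 0.0624]
tcp_rot: [180.0, 0.0, 90.0]
force: [0.8, 0.4, 3.6]
gripper_width: 0.0541
grasp_force: 20.0
```

```bash
python3 - <<'E'
from h import *
st=r.read_state();print(st['tcp_pos'].round(4),st['tcp_rot'].round(2),st['force'].round(1),st['gripper_width'])
E
```

```text
[ 0.4372 -0.0113  0.0624] [179.96   0.    89.96] [0.8 0.4 3.6] 0.05411028207635894
```

Emit:
move_arm([
  {"tx": 0, "ty": 0, "tz": 0.03, "roll": 0, "fingers": 0},
  {"tx": 0, "ty": 0, "tz": 0.08, "roll": 0, "fingers": 0},
  {"tx": 0.02, "ty": -0.02, "tz": 0.12, "roll": 0, "fingers": 0},
  {"tx": 0.06, "ty": -0.06, "tz": 0.13, "roll": 0, "fingers": 0},
  {"tx": 0.1, "ty": -0.11, "tz": 0.13, "roll": 0, "fingers": 0},
  {"tx": 0.14, "ty": -0.15, "tz": 0.13, "roll": 0, "fingers": 0},
  {"tx": 0.18, "ty": -0.2, "tz": 0.12, "roll": 0, "fingers": 0},
  {"tx": 0.205, "ty": -0.24, "tz": 0.1, "roll": 0, "fingers": 0},
  {"tx": 0.2148, "ty": -0.252, "tz": 0.07, "roll": 0, "fingers": 0},
  {"tx": 0.2148, "ty": -0.252, "tz": 0.05, "roll": 0, "fingers": 0},
])

```text
time_s: 18.35
tcp_pos: [0.6091, -0.215, 0.0998]
tcp_rot: [-179.9, -0.0, 89.9]
force: [0.0, 0.3, -1.6]
gripper_width: 0.054
grasp_force: 20.0
```

Emit:
move_arm([
  {"tx": 0, "ty": 0, "tz": 0, "roll": 0, "fingers": 0},
  {"tx": 0, "ty": 0, "tz": 0, "roll": 0, "fingers": 0},
  {"tx": 0, "ty": 0, "tz": 0, "roll": 0, "fingers": 0},
  {"tx": 0, "ty": 0, "tz": 0, "roll": 0, "fingers": 0},
])

```text
time_s: 18.75
tcp_pos: [0.6092, -0.2127, 0.1034]
tcp_rot: [179.9, 0.0, 90.0]
force: [-0.1, -0.1, -2.9]
gripper_width: 0.054
grasp_force: 20.0
```

Emit:
move_arm([
  {"tx": 0, "ty": 0, "tz": -0.012, "roll": 0, "fingers": 0},
  {"tx": 0, "ty": 0, "tz": -0.022, "roll": 0, "fingers": 0},
  {"tx": 0, "ty": 0, "tz": -0.029, "roll": 0, "fingers": 0},
  {"tx": 0, "ty": 0, "tz": -0.033, "roll": 0, "fingers": 0},
  {"tx": 0, "ty": 0, "tz": -0.0355, "roll": 0, "fingers": 0},
  {"tx": 0, "ty": 0, "tz": -0.0355, "roll": 0, "fingers": 0},
  {"tx": 0, "ty": 0, "tz": -0.0355, "roll": 0, "fingers": 0},
  {"tx": 0, "ty": 0, "tz": -0.0355, "roll": 0, "fingers": 0},
])

```text
time_s: 19.55
tcp_pos: [0.6082, -0.2126, 0.0753]
tcp_rot: [-180.0, -0.0, 90.0]
force: [-6.0, 2.4, 14.1]
gripper_width: 0.0538
grasp_force: 20.0
```

Emit:
move_arm([
  {"tx": 0, "ty": 0, "tz": 0, "roll": 0, "fingers": 1},
  {"tx": 0, "ty": 0, "tz": 0, "roll": 0, "fingers": 1},
  {"tx": 0, "ty": 0, "tz": 0, "roll": 0, "fingers": 1},
  {"tx": 0, "ty": 0, "tz": 0.03, "roll": 0, "fingers": 1},
  {"tx": 0, "ty": 0, "tz": 0.08, "roll": 0, "fingers": 1},
  {"tx": 0, "ty": 0, "tz": 0.14, "roll": 0, "fingers": 1},
  {"tx": -0.02, "ty": -0.02, "tz": 0.19, "roll": 0, "fingers": 1},
  {"tx": -0.07, "ty": -0.04, "tz": 0.22, "roll": 0, "fingers": 1},
  {"tx": -0.13, "ty": -0.06, "tz": 0.22, "roll": 0, "fingers": 1},
  {"tx": -0.18, "ty": -0.075, "tz": 0.22, "roll": 0, "fingers": 1},
])

```text
time_s: 20.55
tcp_pos: [0.4634, -0.2738, 0.2507]
tcp_rot: [179.9, 0.1, 90.0]
force: [0.0, 0.5, 0.1]
gripper_width: 0.088
grasp_force: 0.0
```

Emit:
move_arm([
  {"tx": -0.02, "ty": 0, "tz": 0, "roll": 0, "fingers": 1},
  {"tx": -0.02, "ty": 0, "tz": 0, "roll": 0, "fingers": 1},
  {"tx": -0.02, "ty": 0, "tz": 0, "roll": 0, "fingers": 1},
  {"tx": -0.02, "ty": 0, "tz": 0, "roll": 0, "fingers": 1},
])

```text
time_s: 20.95
tcp_pos: [0.4502, -0.2729, 0.2497]
tcp_rot: [180.0, 0.0, 90.0]
force: [-0.5, -0.1, -0.1]
gripper_width: 0.088
grasp_force: 0.0
```

```bash
python3 - <<'E'
from h import *
for i in range(3): w=snap('wrist')
np.save('w7.npy',w,allow_pickle=True)
st=r.read_state();print(st['tcp_pos'].round(4),st['tcp_rot'].round(2))
for t,X,z,hw in(('cup',(.3995,-.178,.055),.055,60),('beaker',(.609,-.212,.103),.103,60)):
  p=proj(w,np.array(X)+B)[0];print(t,p)
  b=[max(0,int(p[0]-hw)),max(0,int(p[1]-hw)),int(p[0]+hw),min(270,int(p[1]+hw))]
  for V in(150,170,185):
   try:
    e=ell(w,b,(0,0,V),(180,60,255));c=np.array(e[0]);q=onz(w,[c-[e[1][0]/2,0],c+[e[1][0]/2,0]],z)
    print(V,np.round(e[0],1),np.round(e[1],1),(onz(w,[e[0]],z)-B).round(4),np.linalg.norm(q[0]-q[1]).round(4))
   except Exception as x: print(V,x)
cv2.imwrite('pics/w7.png',w['img'][:,:,::-1])
E
```

```text
[ 0.4498 -0.2727  0.2495] [ 1.800e+02 -1.000e-02  9.003e+01]
cup [256.12321785  98.87499534]
150 [258.5 110. ] [77.7 80.7] [[ 0.4012 -0.1866  0.055 ]] 0.0627
170 [258.7 109.9] [76.8 80. ] [[ 0.4013 -0.1866  0.055 ]] 0.0619
185 OpenCV(4.12.0) /io/opencv/modules/imgproc/src/shapedescr.cpp:361: error: (-201:Incorrect size of input array) There should be at least 5 points to fit the ellipse in function 'fitEllipseNoDirect'

beaker [540.7379219  145.97633243]
150 [539.1 144.4] [68.3 75.8] [[ 0.6076 -0.2109  0.103 ]] 0.0515
170 [537.9 147.7] [62.9 64.9] [[ 0.607  -0.2133  0.103 ]] 0.0475
185 max() iterable argument is empty
```

Emit:
move_arm([
  {"tx": -0.03, "ty": 0.05, "tz": -0.03, "roll": 0, "fingers": 1},
  {"tx": -0.0608, "ty": 0.1, "tz": -0.06, "roll": 0, "fingers": 1},
  {"tx": -0.0608, "ty": 0.1076, "tz": -0.11, "roll": 0, "fingers": 1},
  {"tx": -0.0608, "ty": 0.1076, "tz": -0.16, "roll": 0, "fingers": 1},
  {"tx": -0.0608, "ty": 0.1076, "tz": -0.19, "roll": 0, "fingers": 1},
  {"tx": -0.0608, "ty": 0.1076, "tz": -0.22, "roll": 0, "fingers": 1},
  {"tx": -0.0608, "ty": 0.1076, "tz": -0.25, "roll": 0, "fingers": 1},
  {"tx": -0.0608, "ty": 0.1076, "tz": -0.2656, "roll": 0, "fingers": 1},
  {"tx": -0.0608, "ty": 0.1076, "tz": -0.2656, "roll": 0, "fingers": 1},
  {"tx": -0.0608, "ty": 0.1076, "tz": -0.2656, "roll": 0, "fingers": 1},
])

```text
time_s: 22.1
tcp_pos: [0.4005, -0.1867, 0.0372]
tcp_rot: [-180.0, -0.0, 90.0]
force: [0.5, -0.1, 0.4]
gripper_width: 0.088
grasp_force: 0.0
```

Emit:
move_arm([
  {"tx": 0, "ty": 0, "tz": 0, "roll": 0, "fingers": 0},
  {"tx": 0, "ty": 0, "tz": 0, "roll": 0, "fingers": 0},
  {"tx": 0, "ty": 0, "tz": 0, "roll": 0, "fingers": 0},
  {"tx": 0, "ty": 0, "tz": 0, "roll": 0, "fingers": 0},
  {"tx": 0, "ty": 0, "tz": 0, "roll": 0, "fingers": 0},
], force=18)

```text
time_s: 22.6
tcp_pos: [0.4009, -0.1873, 0.0379]
tcp_rot: [179.9, 0.1, 90.0]
force: [1.4, 0.4, 7.2]
gripper_width: 0.0625
grasp_force: 18.0
```

Emit:
move_arm([
  {"tx": 0, "ty": 0, "tz": 0.03, "roll": 0, "fingers": 0},
  {"tx": 0, "ty": 0, "tz": 0.08, "roll": 0, "fingers": 0},
  {"tx": 0.03, "ty": 0.03, "tz": 0.11, "roll": 0, "fingers": 0},
  {"tx": 0.07, "ty": 0.07, "tz": 0.11, "roll": 0, "fingers": 0},
  {"tx": 0.12, "ty": 0.11, "tz": 0.11, "roll": 0, "fingers": 0},
  {"tx": 0.17, "ty": 0.15, "tz": 0.11, "roll": 0, "fingers": 0},
  {"tx": 0.22, "ty": 0.19, "tz": 0.1, "roll": 0, "fingers": 0},
  {"tx": 0.26, "ty": 0.217, "tz": 0.08, "roll": 0, "fingers": 0},
  {"tx": 0.273, "ty": 0.217, "tz": 0.05, "roll": 0, "fingers": 0},
  {"tx": 0.273, "ty": 0.217, "tz": 0.035, "roll": 0, "fingers": 0},
])

```text
time_s: 23.6
tcp_pos: [0.6186, -0.0122, 0.0629]
tcp_rot: [-179.9, -0.0, 90.1]
force: [0.4, -0.2, -1.5]
gripper_width: 0.0625
grasp_force: 18.0
```

Emit:
move_arm([
  {"tx": 0, "ty": 0, "tz": 0, "roll": 0, "fingers": 0},
  {"tx": 0, "ty": 0, "tz": 0, "roll": 0, "fingers": 0},
  {"tx": 0, "ty": 0, "tz": 0, "roll": 0, "fingers": 0},
  {"tx": 0, "ty": 0, "tz": 0, "roll": 0, "fingers": 0},
])

```text
time_s: 24.0
tcp_pos: [0.6185, -0.0139, 0.0665]
tcp_rot: [179.9, 0.0, 89.9]
force: [-1.0, -0.2, -1.9]
gripper_width: 0.063
grasp_force: 18.0
```

Lower to 0.0455.

Emit:
move_arm([
  {"tx": 0, "ty": 0, "tz": -0.01, "roll": 0, "fingers": 0},
  {"tx": 0, "ty": 0, "tz": -0.018, "roll": 0, "fingers": 0},
  {"tx": 0, "ty": 0, "tz": -0.023, "roll": 0, "fingers": 0},
  {"tx": 0, "ty": 0, "tz": -0.026, "roll": 0, "fingers": 0},
  {"tx": 0, "ty": 0, "tz": -0.026, "roll": 0, "fingers": 0},
  {"tx": 0, "ty": 0, "tz": -0.026, "roll": 0, "fingers": 0},
  {"tx": 0, "ty": 0, "tz": -0.026, "roll": 0, "fingers": 0},
])

```text
time_s: 24.7
tcp_pos: [0.6179, -0.0129, 0.0456]
tcp_rot: [-179.9, -0.0, 90.0]
force: [-4.2, 0.4, 13.3]
gripper_width: 0.0622
grasp_force: 18.0
```

Emit:
move_arm([
  {"tx": 0, "ty": 0, "tz": 0, "roll": 0, "fingers": 1},
  {"tx": 0, "ty": 0, "tz": 0, "roll": 0, "fingers": 1},
  {"tx": 0, "ty": 0, "tz": 0, "roll": 0, "fingers": 1},
  {"tx": 0, "ty": 0, "tz": 0.03, "roll": 0, "fingers": 1},
  {"tx": 0, "ty": 0, "tz": 0.08, "roll": 0, "fingers": 1},
  {"tx": 0, "ty": 0, "tz": 0.14, "roll": 0, "fingers": 1},
  {"tx": -0.02, "ty": 0.02, "tz": 0.19, "roll": 0, "fingers": 1},
  {"tx": -0.05, "ty": 0.04, "tz": 0.235, "roll": 0, "fingers": 1},
  {"tx": -0.09, "ty": 0.07, "tz": 0.255, "roll": 0, "fingers": 1},
  {"tx": -0.12, "ty": 0.12, "tz": 0.255, "roll": 0, "fingers": 1},
])

```text
time_s: 25.7
tcp_pos: [0.523, 0.0823, 0.2513]
tcp_rot: [179.7, 0.0, 89.8]
force: [1.0, 1.3, 0.1]
gripper_width: 0.0878
grasp_force: 0.0
```

Emit:
move_arm([
  {"tx": -0.04, "ty": 0.045, "tz": 0, "roll": 0, "fingers": 1},
  {"tx": -0.065, "ty": 0.1, "tz": 0, "roll": 0, "fingers": 1},
  {"tx": -0.065, "ty": 0.15, "tz": 0, "roll": 0, "fingers": 1},
  {"tx": -0.065, "ty": 0.196, "tz": 0, "roll": 0, "fingers": 1},
  {"tx": -0.065, "ty": 0.196, "tz": 0, "roll": 0, "fingers": 1},
  {"tx": -0.065, "ty": 0.196, "tz": 0, "roll": 0, "fingers": 1},
  {"tx": -0.065, "ty": 0.196, "tz": 0, "roll": 0, "fingers": 1},
])

```text
time_s: 26.4
tcp_pos: [0.4703, 0.2387, 0.2481]
tcp_rot: [-180.0, 0.0, 89.9]
force: [-0.4, -0.3, -0.6]
gripper_width: 0.0876
grasp_force: 0.0
```

```bash
python3 - <<'E'
from h import *
for i in range(3): w=snap('wrist')
np.save('w8.npy',w,allow_pickle=True)
st=r.read_state();print(st['tcp_pos'].round(4),st['tcp_rot'].round(2))
print(proj(w,[(.4,.335,.058)]))
e=ell(w,(0,0,400,270),(10,80,90),(25,255,255));c=np.array(e[0]);q=onz(w,[c-[e[1][0]/2,0],c+[e[1][0]/2,0]],.058)
print(e,(onz(w,[e[0]],.058)-B).round(4),np.linalg.norm(q[0]-q[1]))
cv2.imwrite('pics/w8.png',cv2.resize(w['img'],(480,360))[:,:,::-1])
E
```

```text
[0.4706 0.2385 0.2484] [-1.7998e+02  2.0000e-02  8.9870e+01]
[[226.83499131  97.26570336]]
((229.53225708007812, 100.50758361816406), (44.70347213745117, 45.44100570678711), 152.13381958007812) [[0.3995 0.3318 0.058 ]] 0.03564253959395618
```

View pics/w8.png

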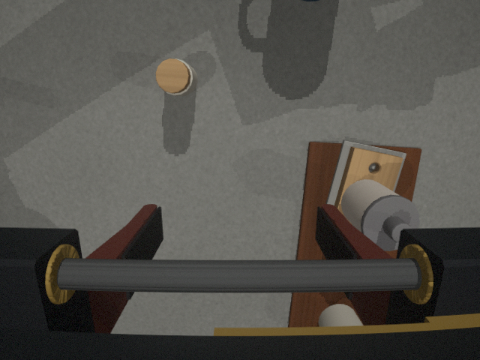

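The salt pot's lid is at (230,100) in the full-size frame and measures 36 mm across, as it should. The position is (0.3995, 0.3318).

Emit:
move_arm([
  {"tx": -0.04, "ty": 0.05, "tz": -0.02, "roll": 0, "fingers": 0.6},
  {"tx": -0.08, "ty": 0.1, "tz": -0.04, "roll": 0, "fingers": 0.6},
  {"tx": -0.0889, "ty": 0.1166, "tz": -0.09, "roll": 0, "fingers": 0.6},
  {"tx": -0.0889, "ty": 0.1166, "tz": -0.15, "roll": 0, "fingers": 0.6},
  {"tx": -0.0889, "ty": 0.1166, "tz": -0.18, "roll": 0, "fingers": 0.6},
  {"tx": -0.0889, "ty": 0.1166, "tz": -0.22, "roll": 0, "fingers": 0.6},
  {"tx": -0.0889, "ty": 0.1166, "tz": -0.255, "roll": 0, "fingers": 0.6},
  {"tx": -0.0889, "ty": 0.1166, "tz": -0.27, "roll": 0, "fingers": 0.6},
  {"tx": -0.0889, "ty": 0.1166, "tz": -0.27, "roll": 0, "fingers": 0.6},
  {"tx": -0.0889, "ty": 0.1166, "tz": -0.27, "roll": 0, "fingers": 0.6},
])

```text
time_s: 27.55
tcp_pos: [0.4, 0.3328, 0.0331]
tcp_rot: [180.0, -0.0, 89.9]
force: [-0.3, -0.2, -0.8]
gripper_width: 0.0705
grasp_force: 0.0
```

Emit:
move_arm([
  {"tx": 0, "ty": 0, "tz": 0, "roll": 0, "fingers": -0.4},
  {"tx": 0, "ty": 0, "tz": 0, "roll": 0, "fingers": -0.4},
  {"tx": 0, "ty": 0, "tz": 0, "roll": 0, "fingers": -0.4},
  {"tx": 0, "ty": 0, "tz": 0, "roll": 0, "fingers": -0.4},
  {"tx": 0, "ty": 0, "tz": 0, "roll": 0, "fingers": -0.4},
], force=15)

```text
time_s: 28.05
tcp_pos: [0.3996, 0.3331, 0.033]
tcp_rot: [180.0, -0.0, 90.0]
force: [0.2, -1.2, 4.3]
gripper_width: 0.0393
grasp_force: 15.0
```

Emit:
move_arm([
  {"tx": 0, "ty": 0, "tz": 0.04, "roll": 0, "fingers": -0.4},
  {"tx": 0, "ty": 0, "tz": 0.1, "roll": 0, "fingers": -0.4},
  {"tx": 0, "ty": -0.02, "tz": 0.15, "roll": 0, "fingers": -0.4},
  {"tx": 0.02, "ty": -0.06, "tz": 0.18, "roll": 0, "fingers": -0.4},
  {"tx": 0.04, "ty": -0.11, "tz": 0.18, "roll": 0, "fingers": -0.4},
  {"tx": 0.06, "ty": -0.16, "tz": 0.18, "roll": 0, "fingers": -0.4},
  {"tx": 0.08, "ty": -0.21, "tz": 0.18, "roll": 0, "fingers": -0.4},
  {"tx": 0.1, "ty": -0.26, "tz": 0.18, "roll": 0, "fingers": -0.4},
  {"tx": 0.12, "ty": -0.31, "tz": 0.18, "roll": 0, "fingers": -0.4},
  {"tx": 0.14, "ty": -0.36, "tz": 0.18, "roll": 0, "fingers": -0.4},
])

```text
time_s: 29.05
tcp_pos: [0.5113, 0.0432, 0.1763]
tcp_rot: [-180.0, -0.0, 90.0]
force: [1.0, 0.5, -1.3]
gripper_width: 0.0396
grasp_force: 15.0
```

Emit:
move_arm([
  {"tx": 0.03, "ty": -0.05, "tz": 0, "roll": 0, "fingers": -0.4},
  {"tx": 0.06, "ty": -0.1, "tz": 0, "roll": 0, "fingers": -0.4},
  {"tx": 0.09, "ty": -0.15, "tz": 0, "roll": 0, "fingers": -0.4},
  {"tx": 0.12, "ty": -0.195, "tz": 0, "roll": 0, "fingers": -0.4},
  {"tx": 0.128, "ty": -0.195, "tz": 0, "roll": 0, "fingers": -0.4},
  {"tx": 0.128, "ty": -0.195, "tz": 0, "roll": 0, "fingers": -0.4},
  {"tx": 0.128, "ty": -0.195, "tz": 0, "roll": 0, "fingers": -0.4},
  {"tx": 0.128, "ty": -0.195, "tz": 0, "roll": 0, "fingers": -0.4},
])

```text
time_s: 29.85
tcp_pos: [0.6124, -0.1096, 0.1762]
tcp_rot: [-179.9, -0.0, 90.0]
force: [1.2, -0.2, -1.7]
gripper_width: 0.0399
grasp_force: 15.0
```

```bash
python3 - <<'E'
from h import *
for i in range(5): w=snap('wrist')
st=r.read_state();print(st['tcp_pos'].round(4),st['tcp_rot'].round(2),st['gripper_width'])
p=proj(w,np.array([.6185,-.013,.063])+B)[0];print(p)
b=[int(p[0]-60),max(0,int(p[1]-60)),int(p[0]+60),min(270,int(p[1]+60))]
for V in(150,170):
    e=ell(w,b,(0,0,V),(180,60,255));c=np.array(e[0]);q=onz(w,[c-[e[1][0]/2,0],c+[e[1][0]/2,0]],.063)
    print(V,np.round(e[0],1),np.round(e[1],1),(onz(w,[e[0]],.063)-B).round(4),np.linalg.norm(q[0]-q[1]).round(4))
E
```

```text
[ 0.6134 -0.1104  0.1767] [-180.     -0.     90.01] 0.039934675162548006
[328.41729159  82.83971003]
150 [326.2  81.1] [104.6 108.1] [[ 0.6171 -0.012   0.063 ]] 0.0632
170 [326.3  81. ] [103.7 107.9] [[ 0.6172 -0.012   0.063 ]] 0.0627
```

Emit:
move_arm([
  {"tx": 0, "ty": 0, "tz": -0.05, "roll": 0, "fingers": -0.4},
  {"tx": 0, "ty": 0, "tz": -0.1, "roll": 0, "fingers": -0.4},
  {"tx": 0, "ty": 0, "tz": -0.135, "roll": 0, "fingers": -0.4},
  {"tx": 0, "ty": 0, "tz": -0.15, "roll": 0, "fingers": -0.4},
  {"tx": 0, "ty": 0, "tz": -0.16, "roll": 0, "fingers": -0.4},
  {"tx": 0, "ty": 0, "tz": -0.167, "roll": 0, "fingers": -0.4},
  {"tx": 0, "ty": 0, "tz": -0.17, "roll": 0, "fingers": -0.4},
  {"tx": 0, "ty": 0, "tz": -0.17, "roll": 0, "fingers": -0.4},
  {"tx": 0, "ty": 0, "tz": -0.17, "roll": 0, "fingers": -0.4},
])

```text
time_s: 31.0
tcp_pos: [0.6144, -0.1113, 0.0414]
tcp_rot: [179.9, 0.0, 90.0]
force: [-0.4, -0.3, -0.1]
gripper_width: 0.0396
grasp_force: 15.0
```

Emit:
move_arm([
  {"tx": 0, "ty": 0, "tz": -0.0015, "roll": 0, "fingers": -0.4},
  {"tx": 0, "ty": 0, "tz": -0.0015, "roll": 0, "fingers": -0.4},
  {"tx": 0, "ty": 0, "tz": -0.0015, "roll": 0, "fingers": 0.5},
  {"tx": 0, "ty": 0, "tz": -0.0015, "roll": 0, "fingers": 0.5},
  {"tx": 0, "ty": 0, "tz": -0.0015, "roll": 0, "fingers": 0.5},
  {"tx": 0, "ty": 0, "tz": 0.02, "roll": 0, "fingers": 0.5},
  {"tx": 0, "ty": 0, "tz": 0.07, "roll": 0, "fingers": 0.5},
  {"tx": 0, "ty": 0, "tz": 0.13, "roll": 0, "fingers": 0.5},
  {"tx": 0, "ty": 0, "tz": 0.19, "roll": 0, "fingers": 0.5},
  {"tx": 0, "ty": 0, "tz": 0.24, "roll": 0, "fingers": 0.5},
])

```text
time_s: 32.0
tcp_pos: [0.614, -0.1112, 0.2351]
tcp_rot: [179.9, 0.0, 90.0]
force: [0.9, 0.0, -1.0]
gripper_width: 0.0659
grasp_force: 0.0
```

Emit:
move_arm([
  {"tx": -0.06, "ty": 0, "tz": 0.02, "roll": 0, "fingers": 0.5},
  {"tx": -0.12, "ty": 0, "tz": 0.02, "roll": 0, "fingers": 0.5},
  {"tx": -0.18, "ty": 0, "tz": 0.02, "roll": 0, "fingers": 0.5},
  {"tx": -0.2, "ty": 0, "tz": 0.02, "roll": 0, "fingers": 0.5},
  {"tx": -0.2, "ty": 0, "tz": 0.02, "roll": 0, "fingers": 0.5},
  {"tx": -0.2, "ty": 0, "tz": 0.02, "roll": 0, "fingers": 0.5},
  {"tx": -0.2, "ty": 0, "tz": 0.02, "roll": 0, "fingers": 0.5},
  {"tx": -0.2, "ty": 0, "tz": 0.02, "roll": 0, "fingers": 0.5},
])

```text
time_s: 32.8
tcp_pos: [0.4552, -0.1114, 0.2484]
tcp_rot: [180.0, 0.0, 90.0]
force: [-0.5, -0.0, -0.8]
gripper_width: 0.0663
grasp_force: 0.0
```

```bash
python3 - <<'E'
from h import *
s=snap('scene');d=snap('side');st=r.read_state();print(st['tcp_pos'],st['force'])
cv2.imwrite('pics/end.png',np.hstack([cv2.resize(s['img'][160:400,240:480],(400,400),interpolation=2),cv2.resize(d['img'][160:340,200:380],(400,400),interpolation=2)])[:,:,::-1])
E
```

```text
[ 0.45467978 -0.11122883  0.24821388] [ 0.17371096 -0.31743973 -0.17573122]
```

View pics/end.png

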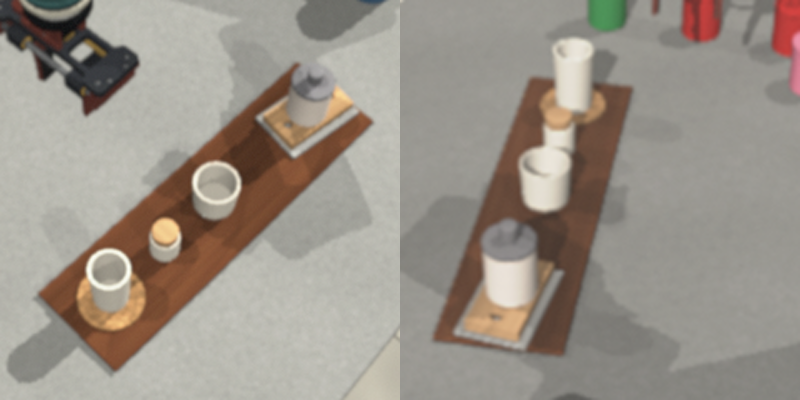

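All five things stand upright in a row on the board, and the arm is clear.

```bash
python3 -c "
from h import *
print(r.finish_job())"
```

```text
the job is handed in; nothing more can be done
None
```

The job is handed in: the last pictures show the stand seated on both pins, with canister, cup, salt pot and beaker upright in one row on the board. It finished at about 33 s of the 144 s allowed, the soap bottle and mug were not touched, and the call returned no verdict.

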